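Swap the culture dish behind the dropper bottles

TASK

The green dish at the back of the white reagent station is wanted in the middle of the round viewing pad, and the white dish is to take its marked place on the station. First set the two dropper bottles that crowd it aside on the blue mat, then move the green dish, then the white one, and only then put each bottle back exactly where it stood before. Set everything down upright and gently, and leave the beaker and the small vial alone.

Things in the scene. Friction and masses are not known exactly. Their poses are not given: they have to be found in the camera images.
- station: Reagent station: fixed white plate, 130 (its x) by 150 (its y) mm, 5 mm thick, on the table. Origin: centre of the underside; z up. On its top are printed a large green circle at the back (x +24, y 0 mm) and two small dark circles in front of it (x -22, y +38 and -38 mm), where the two bottles stand at the start. The markings are flat.
- back_place (a point): Centre of the large green printed circle (68 mm diameter) on the station's top face, 5 mm above the table; axes as the station's. The green dish stands here at the start; the white dish shall stand here at the end.
- bottle_red: Amber dropper bottle with a red rubber bulb: round body 35 mm in diameter up to 58 mm, white collar 24 mm in diameter from 64 to 76 mm, 101 mm tall in all, 0.06 kg. Origin: centre of the underside; z up. Starts on one of the two small circles of the station (which one varies), about 60 mm from the dish's centre.
- bottle_white: Amber dropper bottle with a cream-white rubber bulb; same size, origin and weight as the red one. Starts on the other small circle.
- dish_green: Lidded petri dish with green contents (lid fixed), 64 mm in diameter, 14 mm tall, 0.02 kg; the wide rim is from 6 to 14 mm high. Origin: centre of the underside; z up. Starts on the green circle of the station, behind the bottles.
- dish_white: Lidded petri dish with whitish contents (lid fixed), 64 mm in diameter, 14 mm tall, 0.02 kg; rim as on the green one. Origin: centre of the underside; z up. Starts on the table top away from the station.
- mat: Blue ribbed rubber mat, fixed, 90 (its x) by 150 (its y) mm, 3 mm thick: the side area. Origin: centre of the underside; z up. Both bottles fit side by side along its y.
- pad: Round viewing pad, fixed, black with a yellow ring and a white middle, 100 mm in diameter, flat top 8 mm above the table. Origin: centre of the underside; z up.
- beaker: Small glass beaker, 52 mm in diameter, 67 mm tall, standing on the table: a bystander, to be left alone. Origin: centre of the underside.
- vial_blue: Small vial with a blue cap, 27 mm in diameter, 58 mm tall, standing on the table: a bystander, to be left alone. Origin: centre of the underside.

How it is judged:
On the way, in this order (a step that is already met when the one before it is completed fails the run):
1. both bottles stand released on the blue mat while the green dish is still in its place (x of bottle_red in the frame of mat between -0.036 and 0.036 m and y of bottle_red in the frame of mat between -0.066 and 0.066 m and z of each of bottle_red, bottle_white in the frame of mat below 0.009 m and angle between each of bottle_red, bottle_white's own z axis and vertical below 0.12 rad and linear speed of each of bottle_red, bottle_white below 0.03 m/s and contact force between the fingers and bottle_red below 0.2 N and x of bottle_white in the frame of mat between -0.036 and 0.036 m and y of bottle_white in the frame of mat between -0.066 and 0.066 m and contact force between the fingers and bottle_white below 0.2 N and horizontal distance between dish_green and back_place below 0.015 m), for 0.2 s.
2. the green dish lies released in the middle of the viewing pad, the bottles still on the mat (x of bottle_red in the frame of mat between -0.036 and 0.036 m and y of bottle_red in the frame of mat between -0.066 and 0.066 m and z of each of bottle_red, bottle_white in the frame of mat below 0.009 m and angle between each of bottle_red, bottle_white, dish_green's own z axis and vertical below 0.12 rad and linear speed of each of bottle_red, bottle_white, dish_green below 0.03 m/s and contact force between the fingers and bottle_red below 0.2 N and x of bottle_white in the frame of mat between -0.036 and 0.036 m and y of bottle_white in the frame of mat between -0.066 and 0.066 m and contact force between the fingers and bottle_white below 0.2 N and horizontal distance between dish_green and pad below 0.012 m and z of dish_green in the frame of pad between 0.005 and 0.013 m and contact force between the fingers and dish_green below 0.2 N), for 0.2 s.
3. the white dish lies released on the green circle of the station, the bottles still on the mat (all of step 2 and horizontal distance between dish_white and back_place below 0.012 m and z of dish_white in the frame of back_place below 0.005 m and angle between dish_white's own z axis and vertical below 0.12 rad and linear speed of dish_white below 0.03 m/s and contact force between the fingers and dish_white below 0.2 N), for 0.2 s.
At the end, for the whole second after the job is handed in: The green dish lies on the viewing pad within 12 mm of its centre, the white dish on the station within 12 mm of the centre of the green circle, each bottle stands within 12 mm of where it stood at the start; all four upright (within 0.12 rad), released and at rest (horizontal distance between dish_green and pad below 0.012 m and z of dish_green in the frame of pad between 0.005 and 0.013 m and angle between each of dish_green, dish_white, bottle_red, bottle_white's own z axis and vertical below 0.12 rad and linear speed of each of dish_green, dish_white, bottle_red, bottle_white below 0.03 m/s and contact force between the fingers and dish_green below 0.2 N and horizontal distance between dish_white and back_place below 0.012 m and z of dish_white in the frame of back_place below 0.005 m and contact force between the fingers and dish_white below 0.2 N and distance of each of bottle_red, bottle_white from where it was at the start of the episode below 0.012 m and contact force between the fingers and bottle_red below 0.2 N and contact force between the fingers and bottle_white below 0.2 N); the robot touches nothing.
It fails at once if a bottle or dish is tipped over (angle between any of bottle_red, bottle_white, dish_green, dish_white's own z axis and vertical above 0.6 rad).
It fails at once if a bottle or dish is let fall (over 0.6 m/s while not held, some 18 mm of fall) ((linear speed of bottle_red above 0.6 m/s and contact force between the fingers and bottle_red below 0.05 N) or (linear speed of bottle_white above 0.6 m/s and contact force between the fingers and bottle_white below 0.05 N) or (linear speed of dish_green above 0.6 m/s and contact force between the fingers and dish_green below 0.05 N) or (linear speed of dish_white above 0.6 m/s and contact force between the fingers and dish_white below 0.05 N)).
It fails at once if the beaker or the vial is moved more than 20 mm (distance of any of beaker, vial_blue from where it was at the start of the episode above 0.02 m).
It also fails if it takes over 141 s, if anything falls off the work surface, if the arm or the gripper's body presses on something with over 40 N, if the wrist force passes 120 N, or if a joint passes its speed limit or range.

ROBOT

A 6-joint arm with a two-finger parallel gripper is mounted at the origin on a cart in front of the work surface, level with it; the furniture and walls round the work are solid. World frame = base frame: x ahead of the robot, y to its left, z up, the work surface at z = 0. Lengths are in m, angles in rad, forces in N, time in s.
With the tool pointing down it reaches from about 0.35 to 0.975 m from the base axis. Payload 4.9 kg.
Tool frame: the origin (TCP) lies at the very end of the fingers, on their centre line; the grasp point (between the pads) lies 19 mm behind it (ctrl.grasp_offset is the distance from the TCP to the grasp point, in m); z points along the fingers, y is the line along which they close (so a half turn about z gives the same grasp; the last joint's range is limited). The gripper opens to 85 mm and grips with 20 to 120 N. Pads are 22 mm wide; open, the fingers measure 114 mm over their backs; the gripper's body (76 mm by 85 mm) begins 54 mm behind the grasp point. The pads swing forward as they close: fully open they stand 13 mm farther back than shut.
Start: joints at [1.229, 0.053, 1.613, -0, 1.476, -0.119], TCP at [0.138, 0.61, 0.231] pointing down, gripper open.
Joint ranges: [-3.01, 3.01], [-1.01, 2.22], [0.06, 2.58], [-1.02, 4.17], [0.09, 2.62], [-3.14, 3.14]. Speed limits (rad/s): [2.57, 2.57, 3.14, 3.14, 3.14, 3.14].

INTERFACE

Orientations are given as a rotation vector (axis times angle).
In Python, from station import ctrl, optics gives the robot as it stands.
- The arm moves only by the shell command python3 -m handwheel 'ROWS' [OPENING] [FORCE]. ROWS is JSON, a list of rows, each an object of numbers: "tx", "ty", "tz": the shift along the tool's x, y, z in mm; "roll": the turn about the tool's z in rad. A call has 1 to 12 rows; each row shifts and turns the commanded pose from where the row before left it, along the tool's axes as they then stand; what a row does not reach is not made up. A row lasts 1/12 s, in which the tool goes at most 41.7 mm and 7.16 degrees, less where a joint would pass 70% of its speed; a pose out of reach is approached as far as the arm can. A call with a gripper value outside its range is refused whole. OPENING is the finger opening in mm, from 0 to 85.4, set as the call begins (- or left out, the last holds). The fingers move at their own pace and stop on an object; FORCE is the grip in N (left out, the last holds). Time passes only in rows, so rows that do not move let the fingers close. It gives the time, the measured TCP pose, the force, the opening and the grip force at its end, in the units of the state.
- ctrl.get_obs(): the state, without advancing time (a new reading comes with each control period).
- optics.get_image(name): name is "side" or "top" or "wrist"; returns (picture, depth): 384x512x3 uint8, red, green, blue; 384x512 float32, m along the optical axis (not along the pixel's ray), 0 where there is no reading.
- optics.camera_params(name): a dict with "mtx" (3x3 intrinsics, pixels), "k1" (the pictures are not rectified: a ray, as slopes to the right and down, at radius r is drawn at 1 + k1 r^2 times it, then the intrinsics apply), "extrinsics" (4x4, takes a point from camera to world coordinates); the wrist camera has in their place "tool_from_camera" (4x4, takes a point from camera to tool coordinates, whose origin is the TCP and whose axes are the flange's). Camera axes: x right, y down, z forward; pixel columns grow to the right and rows downward; lengths in m; the calibration is good to about 2 mm. A picture is of the moment at which its call begins: read the wrist's pose just before it. camera_params takes no time and is no camera call.
- ctrl.finish_job(): hands the job in; it is judged then, once.
The state is a dict: "t": time; "q": joint angles; "dq": joint speeds; "effort": joint torques, N m; "tool_pos": TCP position; "tool_rot": TCP orientation; "contact_force": force on the tool from outside, world axes, zero at the start; "wrist_torque": the same for the moment, N m; "opening": finger opening in m; "grip_force": force on a finger pad.
Only numpy, scipy, OpenCV 4.12 (cv2) and the standard library are available. Lean on these libraries where they do the work, as an engineer would, in place of code of your own. Each camera call takes 0.05 s, during which the arm holds its last target. There are 200 camera calls.

## Working session

There is one attempt and no reset: what is moved stays moved. The work goes in short steps, Python scripts to look and compute and a shell command to move; the robot and the scene stay as the last step left them, time stands still between calls to the robot, and variables do not carry over. Pictures are saved under pics/ and viewed, at most 14 in all, crops included, and the job is handed in when it is done.

```bash
mkdir -p pics; ls
python3 - <<'E'
from station import ctrl, optics
import cv2, numpy as np
o=ctrl.get_obs(); print({k:np.round(v,3) for k,v in o.items()}, ctrl.grasp_offset)
for n in("top","side"):
    im,d=optics.get_image(n); cv2.imwrite(f"pics/{n}0.png",im[:,:,::-1]); np.savez(f"pics/{n}0.npz",im=im,d=d)
    p=optics.camera_params(n); print(n,{k:np.round(v,3).tolist() for k,v in p.items()})
print(optics.camera_params("wrist"))
E
```

```text
pics
{'t': np.float64(0.0), 'q': array([ 1.229,  0.053,  1.614, -0.   ,  1.476, -0.119]), 'dq': array([-0.002,  0.001,  0.001,  0.001,  0.002,  0.   ]), 'effort': array([ 1.0000e-03, -3.9364e+01, -3.7019e+01,  0.0000e+00,  7.0000e-03,
        0.0000e+00]), 'tool_pos': array([0.138, 0.609, 0.23 ]), 'tool_rot': array([-3.490e-01, -3.122e+00,  3.000e-03]), 'contact_force': array([ 0.738,  0.074, -0.707]), 'wrist_torque': array([ 0.023, -0.01 , -0.028]), 'grip_force': np.float64(0.0), 'opening': np.float64(0.086)} 0.0187
top {'mtx': [[442.936, 0.0, 251.503], [0.0, 442.936, 187.837], [0.0, 0.0, 1.0]], 'k1': 0.026, 'extrinsics': [[-0.003, -0.994, 0.109, 0.4], [-1.0, 0.004, 0.007, 0.005], [-0.008, -0.109, -0.994, 1.597], [0.0, 0.0, 0.0, 1.0]]}
side {'mtx': [[467.365, 0.0, 257.671], [0.0, 467.365, 191.451], [0.0, 0.0, 1.0]], 'k1': 0.027, 'extrinsics': [[0.996, -0.055, 0.067, 0.455], [-0.085, -0.479, 0.874, -1.27], [-0.016, -0.876, -0.482, 0.735], [0.0, 0.0, 0.0, 1.0]]}
{'mtx': array([[320.59291394,   0.        , 260.91353568],
       [  0.        , 320.59291394, 194.47379782],
       [  0.        ,   0.        ,   1.        ]]), 'k1': -0.031358121398864076, 'tool_from_camera': array([[ 1.98404982e-04, -9.47683358e-01, -3.19211864e-01,
         8.25865354e-02],
       [ 9.99999850e-01,  3.50878791e-04, -4.20150545e-04,
         6.07768965e-04],
       [ 5.10174352e-04, -3.19211733e-01,  9.47683285e-01,
        -1.41875946e-01],
       [ 0.00000000e+00,  0.00000000e+00,  0.00000000e+00,
         1.00000000e+00]])}
```

View pics/top0.png

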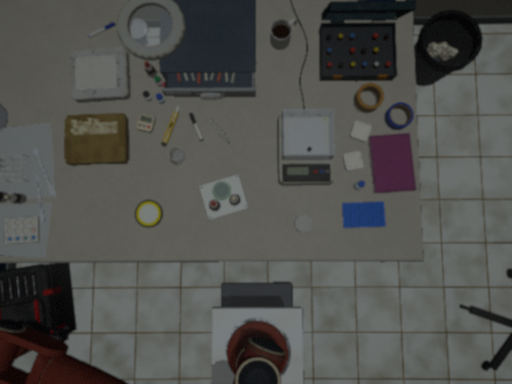

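View pics/side0.png

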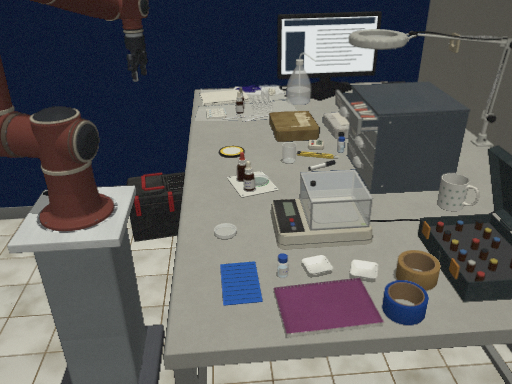

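Top view: station ≈(223,197) with green dish (221,189) and bottles (213,205), (236,200). Pad (148,213), white dish (304,224), mat (363,215), vial (361,184), beaker (177,156). The side view shows the red-bulb bottle nearest the pad side.

```bash
cat > h.py <<'E'
import numpy as np, cv2
from scipy.spatial.transform import Rotation as R
from station import ctrl, optics
def snap(n,name=None):
    o=ctrl.get_obs(); im,d=optics.get_image(n)
    p=optics.camera_params(n)
    if n=="wrist":
        T=np.eye(4); T[:3,:3]=R.from_rotvec(o["tool_rot"]).as_matrix(); T[:3,3]=o["tool_pos"]; E=T@p["tool_from_camera"]
    else: E=p["extrinsics"]
    if name: cv2.imwrite(f"pics/{name}.png",im[:,:,::-1])
    return im,d,dict(K=p["mtx"],k1=p["k1"],E=E)
def ray(c,uv):
    uv=np.atleast_2d(uv).astype(float); s=(uv-c["K"][:2,2])/c["K"][0,0]; x=s.copy()
    for _ in range(8): x=s/(1+c["k1"]*(x**2).sum(1,keepdims=True))
    return np.c_[x,np.ones(len(x))]@c["E"][:3,:3].T
def onplane(c,uv,z):
    r=ray(c,uv); o=c["E"][:3,3]; return (o+r*((z-o[2])/r[:,2])[:,None])
def proj(c,P):
    P=(np.atleast_2d(P)-c["E"][:3,3])@c["E"][:3,:3]; s=P[:,:2]/P[:,2:]
    s=s*(1+c["k1"]*(s**2).sum(1,keepdims=True)); return s*c["K"][0,0]+c["K"][:2,2]
def blobs(im,lo,hi,amin=20):
    m=cv2.inRange(cv2.cvtColor(im,cv2.COLOR_RGB2HSV),np.array(lo),np.array(hi))
    cs,_=cv2.findContours(m,cv2.RETR_EXTERNAL,cv2.CHAIN_APPROX_NONE)
    return sorted([k[:,0] for k in cs if cv2.contourArea(k)>=amin],key=lambda k:-cv2.contourArea(k))
E
python3 - <<'E'
from h import *
im,d,c=snap("top")
for n,uv,z in [("green",(221,189),.019),("b_left",(213,205),.1),("b_right",(236,200),.1),("pad",(148,213),.008),("white",(304,224),.014),("mat",(363,215),.003),("vial",(361,184),.058),("beaker",(177,156),.06)]:
    print(n,onplane(c,uv,z)[0].round(3))
b=blobs(im,(100,150,60),(130,255,255),200)
for k in b[:3]:
    r=cv2.minAreaRect(onplane(c,k,.003)[:,:2].astype(np.float32)); print("mat?",r)
crop=im[130:250,120:400]; cv2.imwrite("pics/crop0.png",cv2.resize(crop,None,fx=2.8,fy=2.8,interpolation=cv2.INTER_CUBIC)[:,:,::-1])
E
```

```text
green [0.569 0.126 0.019]
b_left [0.506 0.147 0.1  ]
b_right [0.523 0.069 0.1  ]
pad [0.485 0.389 0.008]
white [ 0.443 -0.17   0.014]
mat [ 0.475 -0.382  0.003]
vial [ 0.581 -0.365  0.058]
beaker [0.682 0.278 0.06 ]
mat? ((0.4783405661582947, -0.38321059942245483), (0.0830683708190918, 0.1436101347208023), 1.984346628189087)
```

View pics/crop0.png

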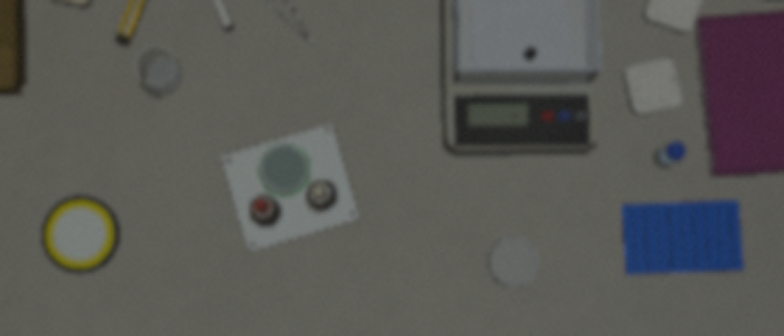

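The crop shows red bulb bottle on the left (+y) circle, white bulb on the right, and the station turned by about +16°. Next I move over the station for a close look.

```bash
python3 -m handwheel '[{"tx":-30,"ty":-26},{"tx":-30,"ty":-26},{"tx":-30,"ty":-26},{"tx":-30,"ty":-26},{"tx":-30,"ty":-26},{"tx":-30,"ty":-26},{"tx":-30,"ty":-26},{"tx":-30,"ty":-26},{"tx":-30,"ty":-26},{"tx":-30,"ty":-26},{"tx":-30,"ty":-26},{"tx":-30,"ty":-26}]' && python3 -m handwheel '[{"tx":-30,"ty":-26},{"tx":-30,"ty":-26},{"tx":-30,"ty":-26},{"tx":-30,"ty":-26},{},{}]' 60
python3 - <<'E'
from h import *
im,d,c=snap("wrist","w1"); np.savez("pics/w1.npz",im=im,d=d,**c); print(c["E"].round(3))
E
```

```text
[[ 0.221  0.925  0.311  0.058]
 [ 0.975 -0.209 -0.072  0.628]
 [-0.002  0.319 -0.948  0.372]
 [ 0.     0.     0.     1.   ]]$[0]: bad value
```

View pics/w1.png

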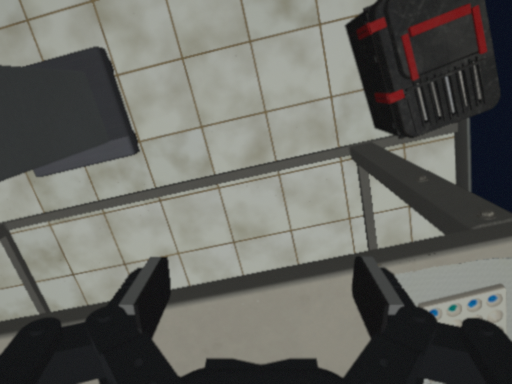

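The arm did not move (the view still shows floor and fingers), so rows apparently need all the fields.

```bash
python3 -m handwheel '[{"tx":-30,"ty":-26,"tz":0,"roll":0},{"tx":-30,"ty":-26,"tz":0,"roll":0},{"tx":-30,"ty":-26,"tz":0,"roll":0},{"tx":-30,"ty":-26,"tz":0,"roll":0},{"tx":-30,"ty":-26,"tz":0,"roll":0},{"tx":-30,"ty":-26,"tz":0,"roll":0},{"tx":-30,"ty":-26,"tz":0,"roll":0},{"tx":-30,"ty":-26,"tz":0,"roll":0},{"tx":-30,"ty":-26,"tz":0,"roll":0},{"tx":-30,"ty":-26,"tz":0,"roll":0},{"tx":-30,"ty":-26,"tz":0,"roll":0},{"tx":-30,"ty":-26,"tz":0,"roll":0}]' && python3 -m handwheel '[{"tx":-30,"ty":-26,"tz":0,"roll":0},{"tx":-30,"ty":-26,"tz":0,"roll":0},{"tx":-30,"ty":-26,"tz":0,"roll":0},{"tx":-30,"ty":-26,"tz":0,"roll":0},{"tx":0,"ty":0,"tz":0,"roll":0},{"tx":0,"ty":0,"tz":0,"roll":0}]' 60
python3 - <<'E'
from h import *
im,d,c=snap("wrist","w2"); np.savez("pics/w2.npz",im=im,d=d,**c); print(c["E"].round(3))
E
```

```text
t: 1.2
tool_pos: [0.4209, 0.2239, 0.2314]
tool_rot: [0.349, 3.122, 0.001]
contact_force: [0.7, 0.7, -0.6]
opening: 0.0854
grip_force: 0.0
t: 1.7
tool_pos: [0.5149, 0.096, 0.2309]
tool_rot: [-0.355, -3.12, -0.0]
contact_force: [-0.6, 0.5, -0.4]
opening: 0.0605
grip_force: 0.0
[[ 0.224  0.924  0.31   0.435]
 [ 0.974 -0.213 -0.072  0.115]
 [-0.001  0.318 -0.948  0.373]
 [ 0.     0.     0.     1.   ]]
```

View pics/w2.png

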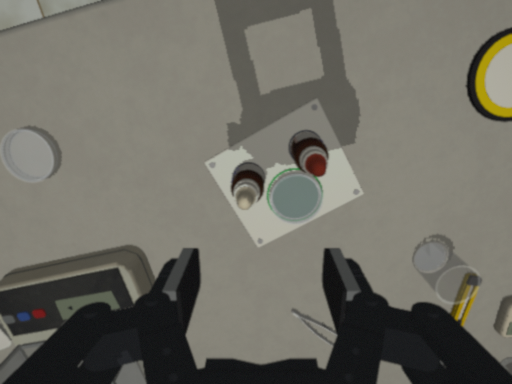

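The wrist view shows the plate corners at about (206,160), (316,99), (363,193), (261,247). The green dish is at (295,195), the red bulb at (317,163), the white bulb at (246,200), and the white dish at (29,154).

Run:
```python
from h import *
z=np.load("pics/w2.npz"); im=z["im"]; c=dict(K=z["K"],k1=float(z["k1"]),E=z["E"]); d=z["d"]
co=onplane(c,[(206,160),(316,99),(363,193),(261,247)],.005)[:,:2]; print(co.round(4), [np.linalg.norm(co[i]-co[i-1]).round(4) for i in range(4)])
sc=co.mean(0); ax=(co[2]+co[3]-co[0]-co[1]); ax/=np.linalg.norm(ax); yaw=np.arctan2(ax[1],ax[0]); print("centre",sc,"yaw",np.degrees(yaw))
ay=np.array([-ax[1],ax[0]])
for n,x,y in [("back",.024,0),("redspot",-.022,.038),("whitespot",-.022,-.038)]: print(n,(sc+x*ax+y*ay).round(4))
# heights via depth in world
v,u=np.mgrid[0:384,0:512]; uv=np.c_[u.ravel(),v.ravel()]
def world(mask):
    p=np.argwhere(mask)[:,::-1]; r=ray(c,p); 
    return c["E"][:3,3]+r*d[mask][:,None]
W=c["E"][:3,3]+ray(c,uv)*d.ravel()[:,None]; W=W.reshape(384,512,3)
def sel(cx,cy,rad,z0,z1):
    m=(np.hypot(W[...,0]-cx,W[...,1]-cy)<rad)&(W[...,2]>z0)&(W[...,2]<z1); return W[m]
for n,s in [("red",(-.022,.038)),("white",(-.022,-.038))]:
    q=sc+s[0]*ax+s[1]*ay
    P=sel(*q,.03,.085,.12); print(n,"bulb",len(P),P.mean(0).round(4),P.max(0).round(4),P.min(0).round(4))
for n,q in [("green",sc+.024*ax),("whitedish",onplane(c,(29,154),.014)[0,:2])]:
    P=sel(*q,.05,.012 if n=="green" else .009,.025)
    print(n,q,len(P),cv2.minEnclosingCircle(P[:,:2].astype(np.float32)),P[:,2].mean())
```

```text
[[0.4991 0.0342]
 [0.4603 0.1714]
 [0.5809 0.2082]
 [0.6242 0.0714]] [np.float64(0.1305), np.float64(0.1427), np.float64(0.1261), np.float64(0.1435)]
centre [0.54114489 0.12131479] yaw 16.76499892182784
back [0.5641 0.1282]
redspot [0.5091 0.1514]
whitespot [0.531  0.0786]
red bulb 298 [0.5096 0.1475 0.0994] [0.5186 0.1555 0.1071] [0.5043 0.1407 0.0851]
white bulb 280 [0.5252 0.0787 0.099 ] [0.5344 0.0859 0.1077] [0.52   0.0692 0.085 ]
green [0.56412479 0.12823751] 2257 ((0.5603636503219604, 0.11954669654369354), 0.04097438603639603) 0.017334723050267047
whitedish [ 0.44416859 -0.16155991] 2379 ((0.44577786326408386, -0.16621890664100647), 0.033113572746515274) 0.012445893681156022
```

```bash
python3 -m handwheel '[{"tx":8,"ty":26,"tz":0,"roll":0},{"tx":8,"ty":26,"tz":0,"roll":0},{"tx":0,"ty":0,"tz":25,"roll":0},{"tx":0,"ty":0,"tz":25,"roll":0},{"tx":0,"ty":0,"tz":25,"roll":0},{"tx":0,"ty":0,"tz":25,"roll":0},{"tx":0,"ty":0,"tz":0,"roll":0},{"tx":0,"ty":0,"tz":0,"roll":0},{"tx":0,"ty":0,"tz":0,"roll":0}]' 65
cat >> h.py <<'E'
def cloud(n="wrist",name=None):
    im,d,c=snap(n,name); v,u=np.mgrid[0:384,0:512]
    W=c["E"][:3,3]+ray(c,np.c_[u.ravel(),v.ravel()])*d.ravel()[:,None]
    return im,W.reshape(384,512,3),c
def tooldelta(p):
    o=ctrl.get_obs(); M=R.from_rotvec(o["tool_rot"]).as_matrix(); q=np.array(p)-o["tool_pos"][:len(p)]
    if len(p)==2: q=np.r_[q,0]
    return (M.T@q*1000).round(1)
E
python3 - <<'E'
from h import *
im,W,c=cloud("wrist","w3")
for n,q in (("red",(.511,.15)),("white",(.53,.079))):
    for lo,hi in((.083,.11),(.073,.082),(.04,.06)):
        m=(np.hypot(W[...,0]-q[0],W[...,1]-q[1])<.03)&(W[...,2]>lo)&(W[...,2]<hi); P=W[m]
        if len(P)>5: print(n,lo,len(P),P.mean(0).round(4),P.max(0).round(4),P.min(0).round(4))
print(ctrl.get_obs()["tool_pos"])
E
```

```text
t: 2.5
tool_pos: [0.5106, 0.1529, 0.1329]
tool_rot: [0.347, 3.12, 0.001]
contact_force: [0.1, 0.3, 0.2]
opening: 0.0647
grip_force: 0.0
red 0.083 772 [0.5085 0.1497 0.0968] [0.5174 0.1581 0.1069] [0.5024 0.14   0.083 ]
red 0.073 363 [0.5054 0.1508 0.079 ] [0.5219 0.161  0.082 ] [0.4993 0.1372 0.073 ]
red 0.04 812 [0.5003 0.1524 0.0531] [0.5245 0.1678 0.06  ] [0.4923 0.1323 0.0401]
white 0.083 359 [0.5223 0.0783 0.0945] [0.5296 0.0872 0.1065] [0.518  0.0693 0.083 ]
white 0.073 262 [0.5199 0.0808 0.0785] [0.5287 0.0894 0.082 ] [0.5159 0.0663 0.073 ]
white 0.04 838 [0.5192 0.0862 0.0521] [0.5406 0.0973 0.06  ] [0.5111 0.0621 0.04  ]
[0.51125304 0.15275704 0.13365864]
```

View pics/w3.png

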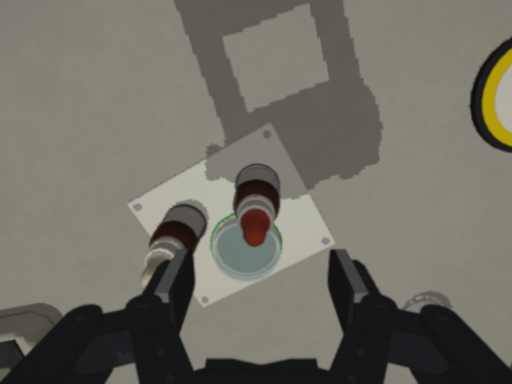

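Red body is centred at (0.510, 0.150) and white at (0.5286, 0.0797); the fingers straddle the red bottle. Descend and grip.

```bash
python3 -m handwheel '[{"tx":0,"ty":-2.6,"tz":0,"roll":0},{"tx":0,"ty":0,"tz":20,"roll":0},{"tx":0,"ty":0,"tz":20,"roll":0},{"tx":0,"ty":0,"tz":20,"roll":0},{"tx":0,"ty":0,"tz":20,"roll":0},{"tx":0,"ty":0,"tz":11,"roll":0},{"tx":0,"ty":0,"tz":5,"roll":0},{"tx":0,"ty":0,"tz":0,"roll":0},{"tx":0,"ty":0,"tz":0,"roll":0}]' 58 && python3 -m handwheel '[{"tx":0,"ty":0,"tz":0,"roll":0},{"tx":0,"ty":0,"tz":0,"roll":0},{"tx":0,"ty":0,"tz":0,"roll":0},{"tx":0,"ty":0,"tz":0,"roll":0},{"tx":0,"ty":0,"tz":0,"roll":0},{"tx":0,"ty":0,"tz":0,"roll":0}]' 25 30
```

```text
t: 3.3
tool_pos: [0.5106, 0.1495, 0.0365]
tool_rot: [0.349, 3.12, 0.001]
contact_force: [0.4, 0.1, -0.2]
opening: 0.0579
grip_force: 0.0
t: 3.8
tool_pos: [0.5109, 0.1496, 0.037]
tool_rot: [0.349, 3.119, 0.001]
contact_force: [0.2, -0.4, 5.9]
opening: 0.0333
grip_force: 30.2
```

```bash
python3 -m handwheel '[{"tx":0,"ty":0,"tz":-10,"roll":0},{"tx":0,"ty":0,"tz":-25,"roll":0},{"tx":0,"ty":0,"tz":-30,"roll":0},{"tx":0,"ty":0,"tz":-30,"roll":0},{"tx":0,"ty":0,"tz":-20,"roll":0},{"tx":0,"ty":0,"tz":-10,"roll":0},{"tx":-2.5,"ty":-15,"tz":0,"roll":0},{"tx":-5,"ty":-28,"tz":0,"roll":0},{"tx":-6,"ty":-35,"tz":0,"roll":0},{"tx":-6,"ty":-35,"tz":0,"roll":0},{"tx":-6,"ty":-35,"tz":0,"roll":0},{"tx":-6,"ty":-35,"tz":0,"roll":0}]' && python3 -m handwheel '[{"tx":-6,"ty":-35,"tz":0,"roll":0},{"tx":-6,"ty":-35,"tz":0,"roll":0},{"tx":-6,"ty":-35,"tz":0,"roll":0},{"tx":-6,"ty":-35,"tz":0,"roll":0},{"tx":-6,"ty":-35,"tz":0,"roll":0},{"tx":-6,"ty":-35,"tz":0,"roll":0},{"tx":-6,"ty":-35,"tz":0,"roll":0},{"tx":-6,"ty":-35,"tz":0,"roll":0},{"tx":-6,"ty":-35,"tz":0,"roll":0},{"tx":-5,"ty":-20,"tz":0,"roll":0},{"tx":-5,"ty":-10,"tz":0,"roll":0},{"tx":0,"ty":0,"tz":0,"roll":0}]'
python3 - <<'E'
from h import *
im,W,c=cloud("wrist","w4")
b=blobs(im,(100,120,50),(130,255,255),300)
for k in b[:3]: print(cv2.boundingRect(k),cv2.minAreaRect(onplane(c,k,.003)[:,:2].astype(np.float32)))
print(ctrl.get_obs()["tool_pos"])
E
```

```text
t: 4.8
tool_pos: [0.4988, -0.0372, 0.1594]
tool_rot: [-0.348, -3.121, -0.0]
contact_force: [0.3, 0.3, -0.8]
opening: 0.0332
grip_force: 30.2
t: 5.8
tool_pos: [0.4857, -0.388, 0.1594]
tool_rot: [-0.353, -3.121, -0.001]
contact_force: [0.2, 1.3, -0.3]
opening: 0.0333
grip_force: 30.2
(174, 100, 174, 126) ((0.4755750298500061, -0.3834308385848999), (0.08912881463766098, 0.14837372303009033), 1.9410451650619507)
[ 0.48587847 -0.38639128  0.15941436]
```

View pics/w4.png

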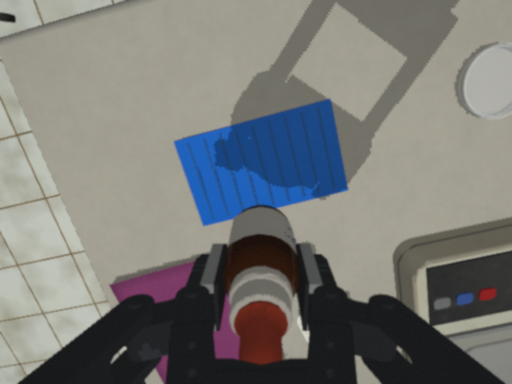

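Mat centre (0.4756,-0.3834), yaw 1.9°; the red bottle hangs upright between the fingers above it. Set it down on the -y half.

```bash
python3 -m handwheel '[{"tx":0,"ty":-18,"tz":0,"roll":0},{"tx":1,"ty":-17,"tz":0,"roll":0},{"tx":0,"ty":0,"tz":20,"roll":0},{"tx":0,"ty":0,"tz":30,"roll":0},{"tx":0,"ty":0,"tz":30,"roll":0},{"tx":0,"ty":0,"tz":20,"roll":0},{"tx":0,"ty":0,"tz":10,"roll":0},{"tx":0,"ty":0,"tz":7,"roll":0},{"tx":0,"ty":0,"tz":4,"roll":0},{"tx":0,"ty":0,"tz":2.5,"roll":0},{"tx":0,"ty":0,"tz":0,"roll":0},{"tx":0,"ty":0,"tz":0,"roll":0}]'
```

```text
t: 6.85
tool_pos: [0.4781, -0.4213, 0.0383]
tool_rot: [0.349, 3.12, -0.003]
contact_force: [-0.1, -0.2, -0.1]
opening: 0.0334
grip_force: 30.2
```

```bash
python3 -m handwheel '[{"tx":0,"ty":0,"tz":1.5,"roll":0},{"tx":0,"ty":0,"tz":1.2,"roll":0},{"tx":0,"ty":0,"tz":0,"roll":0},{"tx":0,"ty":0,"tz":0,"roll":0}]'
```

```text
t: 7.18
tool_pos: [0.4779, -0.4211, 0.0351]
tool_rot: [0.349, 3.121, -0.002]
contact_force: [-1.0, -0.3, 2.6]
opening: 0.0335
grip_force: 30.5
```

```bash
python3 -m handwheel '[{"tx":0,"ty":0,"tz":0,"roll":0},{"tx":0,"ty":0,"tz":0,"roll":0},{"tx":0,"ty":0,"tz":0,"roll":0},{"tx":0,"ty":0,"tz":0,"roll":0},{"tx":0,"ty":0,"tz":-20,"roll":0},{"tx":0,"ty":0,"tz":-35,"roll":0},{"tx":0,"ty":0,"tz":-35,"roll":0},{"tx":0,"ty":0,"tz":-20,"roll":0},{"tx":0,"ty":0,"tz":-15,"roll":0},{"tx":4,"ty":33,"tz":0,"roll":0},{"tx":4.5,"ty":36,"tz":0,"roll":0},{"tx":4.5,"ty":36,"tz":0,"roll":0}]' 58 && python3 -m handwheel '[{"tx":4.5,"ty":36,"tz":0,"roll":0},{"tx":4.5,"ty":36,"tz":0,"roll":0},{"tx":4.5,"ty":36,"tz":0,"roll":0},{"tx":4.5,"ty":36,"tz":0,"roll":0},{"tx":4.5,"ty":36,"tz":0,"roll":0},{"tx":4.5,"ty":36,"tz":0,"roll":0},{"tx":4.5,"ty":36,"tz":0,"roll":0},{"tx":4.5,"ty":36,"tz":0,"roll":0},{"tx":4.5,"ty":36,"tz":0,"roll":0},{"tx":4.5,"ty":36,"tz":0,"roll":0},{"tx":3,"ty":27,"tz":0,"roll":0},{"tx":0,"ty":0,"tz":0,"roll":0}]'
python3 - <<'E'
from h import *
im,W,c=cloud("wrist","w5")
q=(.5286,.0797)
m=(np.hypot(W[...,0]-q[0],W[...,1]-q[1])<.03)&(W[...,2]>.04)&(W[...,2]<.06); P=W[m]
print(len(P),P.max(0).round(4),P.min(0).round(4))
print(ctrl.get_obs()["tool_pos"],tooldelta((P[:,0].min()+.0175,(P[:,1].min()+P[:,1].max())/2)))
m=(np.hypot(W[...,0]-.564,W[...,1]-.127)<.045)&(W[...,2]>.0155)&(W[...,2]<.023); Q=W[m]; print("green",Q.max(0),Q.min(0))
im,d,c=snap("top"); k=[k for k in blobs(im,(0,0,0),(179,255,70),10)]
cv2.imwrite("pics/mat1.png",cv2.resize(im[170:250,290:400],None,fx=4,fy=4)[:,:,::-1])
E
```

```text
t: 8.18
tool_pos: [0.4874, -0.3143, 0.1586]
tool_rot: [-0.352, -3.121, -0.001]
contact_force: [0.4, 0.9, -0.4]
opening: 0.0578
grip_force: 0.0
t: 9.18
tool_pos: [0.5259, 0.077, 0.1582]
tool_rot: [-0.341, -3.121, -0.002]
contact_force: [-0.4, -0.1, 0.8]
opening: 0.0582
grip_force: 0.0
617 [0.5424 0.0963 0.06  ] [0.5108 0.0606 0.04  ]
[0.52589845 0.0748637  0.1581473 ] [-1.6  4.  -0. ]
green [0.59827057 0.15871085 0.01981331] [0.53372933 0.09487433 0.01550826]
```

View pics/mat1.png

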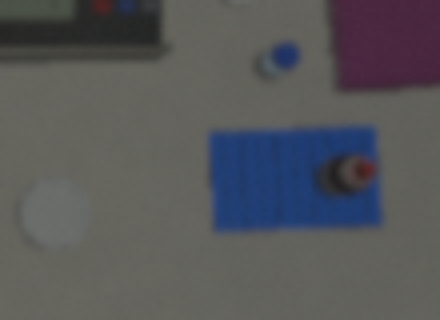

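The red bottle stands upright on the right half of the mat. Green dish centre is ≈(0.566, 0.127). Now the white bottle.

```bash
python3 -m handwheel '[{"tx":-1.6,"ty":3,"tz":0,"roll":0},{"tx":0,"ty":0,"tz":20,"roll":0},{"tx":0,"ty":0,"tz":25,"roll":0},{"tx":0,"ty":0,"tz":25,"roll":0},{"tx":0,"ty":0,"tz":25,"roll":0},{"tx":0,"ty":0,"tz":15,"roll":0},{"tx":0,"ty":0,"tz":11,"roll":0},{"tx":0,"ty":0,"tz":0,"roll":0},{"tx":0,"ty":0,"tz":0,"roll":0}]' 58 && python3 -m handwheel '[{"tx":0,"ty":0,"tz":0,"roll":0},{"tx":0,"ty":0,"tz":0,"roll":0},{"tx":0,"ty":0,"tz":0,"roll":0},{"tx":0,"ty":0,"tz":0,"roll":0},{"tx":0,"ty":0,"tz":0,"roll":0},{"tx":0,"ty":0,"tz":0,"roll":0}]' 25 30
```

```text
t: 10.03
tool_pos: [0.5288, 0.0746, 0.038]
tool_rot: [-0.351, -3.121, 0.0]
contact_force: [0.0, 0.6, 0.8]
opening: 0.0579
grip_force: 0.0
t: 10.53
tool_pos: [0.5304, 0.0754, 0.04]
tool_rot: [0.348, 3.119, 0.0]
contact_force: [-1.1, -0.1, 6.8]
opening: 0.0332
grip_force: 29.9
```

```bash
python3 -m handwheel '[{"tx":0,"ty":0,"tz":-10,"roll":0},{"tx":0,"ty":0,"tz":-25,"roll":0},{"tx":0,"ty":0,"tz":-30,"roll":0},{"tx":0,"ty":0,"tz":-30,"roll":0},{"tx":0,"ty":0,"tz":-20,"roll":0},{"tx":0,"ty":0,"tz":-5,"roll":0},{"tx":-2,"ty":-18,"tz":0,"roll":0},{"tx":-3,"ty":-30,"tz":0,"roll":0},{"tx":-3,"ty":-35,"tz":0,"roll":0},{"tx":-3,"ty":-35,"tz":0,"roll":0},{"tx":-3,"ty":-35,"tz":0,"roll":0},{"tx":-3,"ty":-35,"tz":0,"roll":0}]' && python3 -m handwheel '[{"tx":-3,"ty":-35,"tz":0,"roll":0},{"tx":-3,"ty":-35,"tz":0,"roll":0},{"tx":-3,"ty":-35,"tz":0,"roll":0},{"tx":-3,"ty":-35,"tz":0,"roll":0},{"tx":-3,"ty":-35,"tz":0,"roll":0},{"tx":-3,"ty":-30,"tz":0,"roll":0},{"tx":-2,"ty":-20,"tz":0,"roll":0},{"tx":-2,"ty":-10,"tz":0,"roll":0},{"tx":0,"ty":0,"tz":0,"roll":0},{"tx":0,"ty":0,"tz":0,"roll":0}]'
python3 -c "
from h import *
print(ctrl.get_obs()['tool_pos'],tooldelta((.4743,-.3464,.037)))"
```

```text
t: 11.53
tool_pos: [0.5024, -0.1127, 0.1567]
tool_rot: [-0.348, -3.12, -0.001]
contact_force: [0.0, 0.6, -1.5]
opening: 0.0335
grip_force: 30.0
t: 12.37
tool_pos: [0.4731, -0.3449, 0.157]
tool_rot: [-0.35, -3.121, -0.003]
contact_force: [0.4, -0.5, -1.7]
opening: 0.0334
grip_force: 30.0
[ 0.47307212 -0.34491625  0.15704664] [ -1.7  -1.4 120. ]
```

```bash
python3 -m handwheel '[{"tx":-1.5,"ty":-1.5,"tz":10,"roll":0},{"tx":0,"ty":0,"tz":25,"roll":0},{"tx":0,"ty":0,"tz":30,"roll":0},{"tx":0,"ty":0,"tz":25,"roll":0},{"tx":0,"ty":0,"tz":15,"roll":0},{"tx":0,"ty":0,"tz":8,"roll":0},{"tx":0,"ty":0,"tz":3,"roll":0},{"tx":0,"ty":0,"tz":1.5,"roll":0},{"tx":0,"ty":0,"tz":0,"roll":0},{"tx":0,"ty":0,"tz":0,"roll":0}]' ; python3 -m handwheel '[{"tx":0,"ty":0,"tz":1,"roll":0},{"tx":0,"ty":0,"tz":1,"roll":0},{"tx":0,"ty":0,"tz":0,"roll":0}]'
```

```text
t: 13.2
tool_pos: [0.4755, -0.3481, 0.0421]
tool_rot: [0.348, 3.12, -0.002]
contact_force: [-0.6, -0.2, -1.0]
opening: 0.033
grip_force: 30.0
t: 13.45
tool_pos: [0.4747, -0.3478, 0.0391]
tool_rot: [0.349, 3.121, -0.001]
contact_force: [-0.7, -0.2, 0.3]
opening: 0.0336
grip_force: 30.0
```

```bash
python3 -m handwheel '[{"tx":0,"ty":0,"tz":1,"roll":0},{"tx":0,"ty":0,"tz":0,"roll":0},{"tx":0,"ty":0,"tz":0,"roll":0}]'; python3 -m handwheel '[{"tx":0,"ty":0,"tz":1,"roll":0},{"tx":0,"ty":0,"tz":0,"roll":0},{"tx":0,"ty":0,"tz":0,"roll":0}]'
```

```text
t: 13.7
tool_pos: [0.4748, -0.3478, 0.0381]
tool_rot: [0.349, 3.121, -0.001]
contact_force: [-0.3, 0.2, 2.1]
opening: 0.0335
grip_force: 30.2
t: 13.95
tool_pos: [0.4751, -0.348, 0.038]
tool_rot: [0.349, 3.121, -0.001]
contact_force: [-1.0, 2.1, 6.9]
opening: 0.0335
grip_force: 30.6
```

```bash
python3 -m handwheel '[{"tx":0,"ty":0,"tz":0,"roll":0},{"tx":0,"ty":0,"tz":0,"roll":0},{"tx":0,"ty":0,"tz":0,"roll":0},{"tx":0,"ty":0,"tz":0,"roll":0},{"tx":0,"ty":0,"tz":-20,"roll":0},{"tx":0,"ty":0,"tz":-35,"roll":0},{"tx":0,"ty":0,"tz":-35,"roll":0},{"tx":0,"ty":0,"tz":-20,"roll":0},{"tx":0,"ty":0,"tz":-15,"roll":0}]' 58 && python3 -m handwheel '[{"tx":1,"ty":33,"tz":0,"roll":0},{"tx":1.2,"ty":36,"tz":0,"roll":0},{"tx":1.2,"ty":36,"tz":0,"roll":0},{"tx":1.2,"ty":36,"tz":0,"roll":0},{"tx":1.2,"ty":36,"tz":0,"roll":0},{"tx":1.2,"ty":36,"tz":0,"roll":0},{"tx":1.2,"ty":36,"tz":0,"roll":0},{"tx":1.2,"ty":36,"tz":0,"roll":0},{"tx":1.2,"ty":36,"tz":0,"roll":0},{"tx":1.2,"ty":36,"tz":0,"roll":0},{"tx":1.2,"ty":36,"tz":0,"roll":0},{"tx":1.2,"ty":36,"tz":0,"roll":0}]' 85 && python3 -m handwheel '[{"tx":1.2,"ty":36,"tz":0,"roll":0},{"tx":1,"ty":18,"tz":0,"roll":0},{"tx":0,"ty":0,"tz":0,"roll":0},{"tx":0,"ty":0,"tz":0,"roll":0}]'
cat > look.py <<'E'
from h import *
import sys
name,x,y,z0,z1=sys.argv[1],*map(float,sys.argv[2:6])
im,W,c=cloud("wrist",name)
m=(np.hypot(W[...,0]-x,W[...,1]-y)<.05)&(W[...,2]>z0)&(W[...,2]<z1)
m=m.astype(np.uint8); n,l,s,_=cv2.connectedComponentsWithStats(m); i=1+s[1:,4].argmax(); P=W[l==i]
ctr=(P.max(0)+P.min(0))/2; print(len(P),"size",np.ptp(P,0).round(4),"ctr",ctr.round(4),cv2.minEnclosingCircle(P[:,:2].astype(np.float32)))
print("tool",ctrl.get_obs()["tool_pos"].round(4),"delta",tooldelta(ctr[:2]))
E
python3 look.py w6 .566 .127 .0155 .023
```

```text
t: 14.7
tool_pos: [0.4755, -0.3485, 0.165]
tool_rot: [0.349, 3.119, -0.004]
contact_force: [-0.7, -0.8, 1.0]
opening: 0.058
grip_force: 0.0
t: 15.7
tool_pos: [0.5553, 0.0758, 0.1614]
tool_rot: [-0.349, -3.122, 0.0]
contact_force: [0.4, -0.1, -0.6]
opening: 0.0852
grip_force: 0.0
t: 16.03
tool_pos: [0.565, 0.1278, 0.1612]
tool_rot: [-0.346, -3.122, 0.001]
contact_force: [0.5, -0.3, 0.6]
opening: 0.0852
grip_force: 0.0
3602 size [0.0644 0.0638 0.0046] ctr [0.5663 0.1266 0.0178] ((0.5661672949790955, 0.12671267986297607), 0.03240231052041054)
tool [0.565  0.1269 0.1611] delta [-1.3  0.1 -0. ]
```

View pics/w6.png

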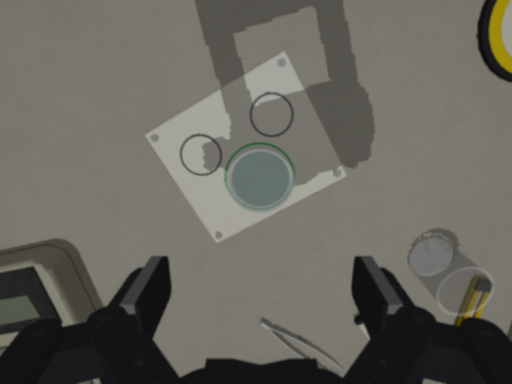

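The picture shows both empty marker circles at (201,154) and (272,114), with the green dish at (260,178) between the open fingers' tracks. Descend and grip it.

```bash
python3 - <<'E'
from h import *
im=cv2.imread("pics/w6.png")[:,:,::-1]; p=optics.camera_params("wrist"); o=ctrl.get_obs()
T=np.eye(4); T[:3,:3]=R.from_rotvec(o["tool_rot"]).as_matrix(); T[:3,3]=o["tool_pos"]; c=dict(K=p["mtx"],k1=p["k1"],E=T@p["tool_from_camera"])
P=onplane(c,[(201,154.5),(271.5,114.5)],.005)[:,:2]; w,r=P; y=(r-w)/np.linalg.norm(r-w); x=np.array([y[1],-y[0]])
print("white",w,"red",r,np.linalg.norm(r-w),"back",(w+r)/2+.046*x, "yaw",np.degrees(np.arctan2(x[1],x[0])))
E
python3 -m handwheel '[{"tx":-1.3,"ty":0,"tz":20,"roll":0},{"tx":0,"ty":0,"tz":30,"roll":0},{"tx":0,"ty":0,"tz":35,"roll":0},{"tx":0,"ty":0,"tz":30,"roll":0},{"tx":0,"ty":0,"tz":20,"roll":0},{"tx":0,"ty":0,"tz":10,"roll":0},{"tx":0,"ty":0,"tz":5,"roll":0},{"tx":0,"ty":0,"tz":0,"roll":0},{"tx":0,"ty":0,"tz":0,"roll":0}]' 85 20; python3 -m handwheel '[{"tx":0,"ty":0,"tz":3,"roll":0},{"tx":0,"ty":0,"tz":0,"roll":0},{"tx":0,"ty":0,"tz":0,"roll":0}]'
```

```text
white [0.53107965 0.0769565 ] red [0.50979085 0.14953006] 0.07563157057311724 back [0.56457533 0.12619137] yaw 16.348571088083872
t: 16.83
tool_pos: [0.5677, 0.1264, 0.0131]
tool_rot: [0.35, 3.12, 0.001]
contact_force: [-0.9, -0.3, -0.0]
opening: 0.0849
grip_force: 0.0
t: 17.08
tool_pos: [0.5673, 0.1269, 0.0097]
tool_rot: [0.349, 3.12, 0.001]
contact_force: [0.7, -0.6, 1.1]
opening: 0.0847
grip_force: 0.0
```

```bash
python3 -m handwheel '[{"tx":0,"ty":0,"tz":2,"roll":0},{"tx":0,"ty":0,"tz":0,"roll":0},{"tx":0,"ty":0,"tz":0,"roll":0}]' 70;  python3 -m handwheel '[{"tx":0,"ty":0,"tz":0,"roll":0},{"tx":0,"ty":0,"tz":0,"roll":0},{"tx":0,"ty":0,"tz":0,"roll":0},{"tx":0,"ty":0,"tz":0,"roll":0}]' 58 20; python3 -c "
from h import *
snap('side'); im,d,c=snap('side'); u,v=proj(c,(.566,.127,.01))[0].astype(int); print(u,v); cv2.imwrite('pics/s1.png',cv2.resize(im[v-50:v+35,u-60:u+60],None,fx=5,fy=5,interpolation=2)[:,:,::-1])"
```

```text
t: 17.33
tool_pos: [0.5664, 0.1269, 0.0066]
tool_rot: [-0.349, -3.122, 0.0]
contact_force: [-0.2, -0.8, 0.4]
opening: 0.0703
grip_force: 0.0
t: 17.67
tool_pos: [0.5668, 0.127, 0.007]
tool_rot: [0.349, 3.122, 0.0]
contact_force: [-0.0, 0.6, 2.3]
opening: 0.0627
grip_force: 22.2
258 179
```

View pics/s1.png

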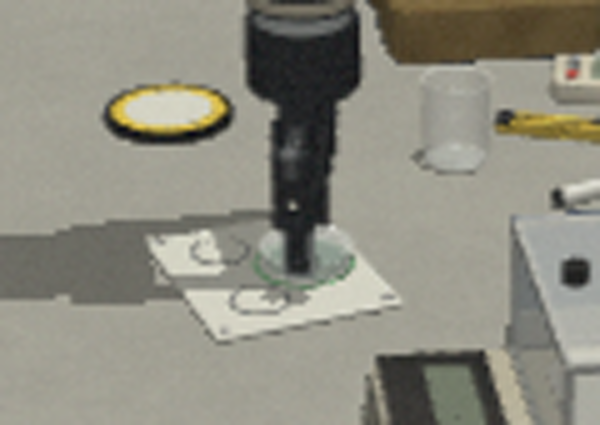

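The green dish is held at opening 62.7 mm. Lift and carry towards the pad.

```bash
python3 -m handwheel '[{"tx":0,"ty":0,"tz":-5,"roll":0},{"tx":0,"ty":0,"tz":-15,"roll":0},{"tx":0,"ty":0,"tz":-25,"roll":0},{"tx":0,"ty":0,"tz":-25,"roll":0},{"tx":0,"ty":0,"tz":-20,"roll":0},{"tx":0,"ty":0,"tz":-10,"roll":0},{"tx":8,"ty":13,"tz":0,"roll":0},{"tx":15,"ty":25,"tz":0,"roll":0},{"tx":15,"ty":25,"tz":0,"roll":0},{"tx":15,"ty":25,"tz":0,"roll":0},{"tx":15,"ty":25,"tz":0,"roll":0},{"tx":15,"ty":25,"tz":0,"roll":0}]' && python3 -m handwheel '[{"tx":15,"ty":25,"tz":0,"roll":0},{"tx":15,"ty":25,"tz":0,"roll":0},{"tx":10,"ty":15,"tz":0,"roll":0},{"tx":5,"ty":10,"tz":0,"roll":0},{"tx":0,"ty":0,"tz":0,"roll":0},{"tx":0,"ty":0,"tz":0,"roll":0}]'
python3 - <<'E'
from h import *
im,W,c=cloud("wrist","w7")
for k in blobs(im,(20,120,80),(35,255,255),200)[:3]:
    P=onplane(c,k,.008)[:,:2].astype(np.float32); print(cv2.boundingRect(k),cv2.minEnclosingCircle(P),np.ptp(P,0))
print(ctrl.get_obs()["tool_pos"])
im,d,c=snap("top")
for k in blobs(im,(20,120,60),(35,255,255),100)[:3]:
    P=onplane(c,k,.008)[:,:2].astype(np.float32); print(cv2.boundingRect(k),cv2.minEnclosingCircle(P),np.ptp(P,0))
E
```

```text
t: 18.77
tool_pos: [0.5149, 0.2806, 0.1057]
tool_rot: [-0.35, -3.121, 0.001]
contact_force: [0.3, 0.7, 0.5]
opening: 0.0624
grip_force: 22.1
t: 19.27
tool_pos: [0.4886, 0.3625, 0.106]
tool_rot: [-0.348, -3.122, 0.002]
contact_force: [-0.1, -0.2, -0.3]
opening: 0.0624
grip_force: 22.1
(236, 126, 113, 103) ((0.48250699043273926, 0.38911518454551697), 0.044388171285390854) [0.08656827 0.08801764]
[0.48886772 0.36199836 0.10610047]
(65, 115, 60, 48) ((0.758420467376709, 0.5865374207496643), 0.1313650757074356) [0.1747362  0.21629843]
```

View pics/w7.png

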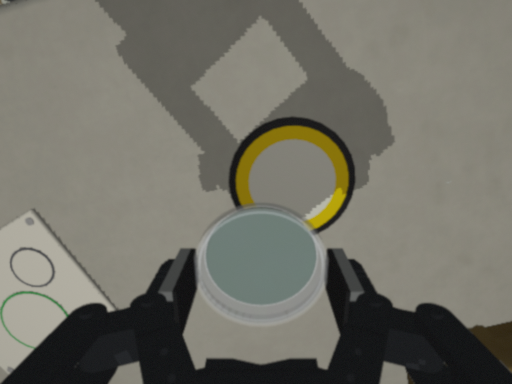

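The yellow ring is fitted at centre ≈(0.484, 0.389), with its lower edge slightly hidden by the held dish.

```bash
python3 -m handwheel '[{"tx":5,"ty":12,"tz":0,"roll":0},{"tx":5.5,"ty":13,"tz":0,"roll":0},{"tx":0,"ty":0,"tz":15,"roll":0},{"tx":0,"ty":0,"tz":25,"roll":0},{"tx":0,"ty":0,"tz":25,"roll":0},{"tx":0,"ty":0,"tz":15,"roll":0},{"tx":0,"ty":0,"tz":8,"roll":0},{"tx":0,"ty":0,"tz":4,"roll":0},{"tx":0,"ty":0,"tz":0,"roll":0},{"tx":0,"ty":0,"tz":0,"roll":0}]'; python3 -m handwheel '[{"tx":0,"ty":0,"tz":1,"roll":0},{"tx":0,"ty":0,"tz":0,"roll":0},{"tx":0,"ty":0,"tz":0,"roll":0}]'
```

```text
t: 20.2
tool_pos: [0.4848, 0.3903, 0.0157]
tool_rot: [0.349, 3.121, 0.002]
contact_force: [0.2, -0.1, 0.5]
opening: 0.0622
grip_force: 22.1
t: 20.45
tool_pos: [0.4847, 0.39, 0.0147]
tool_rot: [0.349, 3.121, 0.002]
contact_force: [-0.2, 0.5, -0.1]
opening: 0.0625
grip_force: 22.1
```

```bash
python3 -m handwheel '[{"tx":0,"ty":0,"tz":1.5,"roll":0},{"tx":0,"ty":-1,"tz":1.5,"roll":0},{"tx":0,"ty":0,"tz":0,"roll":0},{"tx":0,"ty":0,"tz":0,"roll":0}]'; python3 -m handwheel '[{"tx":0,"ty":0,"tz":1,"roll":0},{"tx":0,"ty":0,"tz":0,"roll":0},{"tx":0,"ty":0,"tz":0,"roll":0}]'
```

```text
t: 20.78
tool_pos: [0.4836, 0.3884, 0.0104]
tool_rot: [-0.349, -3.122, 0.0]
contact_force: [-0.2, 0.3, 0.2]
opening: 0.0623
grip_force: 22.1
t: 21.03
tool_pos: [0.4839, 0.3886, 0.01]
tool_rot: [0.349, 3.122, -0.0]
contact_force: [-0.6, -1.7, 3.2]
opening: 0.0629
grip_force: 22.3
```

```bash
python3 -m handwheel '[{"tx":0,"ty":0,"tz":0,"roll":0},{"tx":0,"ty":0,"tz":0,"roll":0},{"tx":0,"ty":0,"tz":0,"roll":0},{"tx":0,"ty":0,"tz":0,"roll":0},{"tx":0,"ty":0,"tz":-10,"roll":0},{"tx":0,"ty":0,"tz":-25,"roll":0},{"tx":0,"ty":0,"tz":-40,"roll":0},{"tx":0,"ty":0,"tz":-40,"roll":0},{"tx":0,"ty":0,"tz":-35,"roll":0},{"tx":0,"ty":0,"tz":0,"roll":0},{"tx":0,"ty":0,"tz":0,"roll":0}]' 85
python3 look.py w8 .484 .389 .018 .026
python3 - <<'E'
from h import *
im,W,c=cloud("wrist")
for k in blobs(im,(20,120,60),(35,255,255),200)[:3]:
    P=onplane(c,k,.008)[:,:2].astype(np.float32); print(cv2.boundingRect(k),cv2.minEnclosingCircle(P),np.ptp(P,0))
E
```

```text
t: 21.95
tool_pos: [0.4858, 0.3899, 0.1645]
tool_rot: [0.348, 3.116, 0.008]
contact_force: [-0.2, 0.0, -0.1]
opening: 0.0851
grip_force: 0.0
3653 size [0.0639 0.064  0.005 ] ctr [0.4835 0.3886 0.0205] ((0.4835617244243622, 0.3886271119117737), 0.03231121599674225)
tool [0.4844 0.389  0.1615] delta [ 0.8 -0.5 -0. ]
(213, 129, 94, 90) ((0.4827636182308197, 0.38870906829833984), 0.04493613913655281) [0.08914107 0.0892787 ]
(487, 314, 25, 28) ((0.7260926961898804, 0.6214300990104675), 0.02540902979671955) [0.04441583 0.02965385]
```

The green dish is within 1 mm of the pad centre. Now the white dish.

```bash
python3 -m handwheel '[{"tx":-3,"ty":-20,"tz":0,"roll":0},{"tx":-5.6,"ty":-36,"tz":0,"roll":0},{"tx":-5.6,"ty":-36,"tz":0,"roll":0},{"tx":-5.6,"ty":-36,"tz":0,"roll":0},{"tx":-5.6,"ty":-36,"tz":0,"roll":0},{"tx":-5.6,"ty":-36,"tz":0,"roll":0},{"tx":-5.6,"ty":-36,"tz":0,"roll":0},{"tx":-5.6,"ty":-36,"tz":0,"roll":0},{"tx":-5.6,"ty":-36,"tz":0,"roll":0},{"tx":-5.6,"ty":-36,"tz":0,"roll":0},{"tx":-5.6,"ty":-36,"tz":0,"roll":0},{"tx":-5.6,"ty":-36,"tz":0,"roll":0}]' && python3 -m handwheel '[{"tx":-5.6,"ty":-36,"tz":0,"roll":0},{"tx":-5.6,"ty":-36,"tz":0,"roll":0},{"tx":-5.6,"ty":-36,"tz":0,"roll":0},{"tx":-3,"ty":-20,"tz":0,"roll":0},{"tx":0,"ty":0,"tz":0,"roll":0},{"tx":0,"ty":0,"tz":0,"roll":0}]' && python3 look.py w9 .445 -.166 .009 .02
```

```text
t: 23.05
tool_pos: [0.4531, -0.0327, 0.1574]
tool_rot: [-0.349, -3.118, -0.001]
contact_force: [0.8, -0.6, -0.6]
opening: 0.0849
grip_force: 0.0
t: 23.55
tool_pos: [0.4447, -0.1608, 0.1576]
tool_rot: [-0.353, -3.118, -0.003]
contact_force: [-0.2, 1.2, 0.6]
opening: 0.0852
grip_force: 0.0
3586 size [0.0642 0.0638 0.0055] ctr [ 0.4453 -0.1668  0.0118] ((0.44528529047966003, -0.16677479445934296), 0.03228282928466797)
tool [ 0.4449 -0.16    0.1578] delta [-1.9 -6.5 -0. ]
```

```bash
python3 -m handwheel '[{"tx":-1.5,"ty":-6,"tz":10,"roll":0},{"tx":0,"ty":0,"tz":30,"roll":0},{"tx":0,"ty":0,"tz":35,"roll":0},{"tx":0,"ty":0,"tz":30,"roll":0},{"tx":0,"ty":0,"tz":20,"roll":0},{"tx":0,"ty":0,"tz":15,"roll":0},{"tx":0,"ty":0,"tz":8,"roll":0},{"tx":0,"ty":0,"tz":0,"roll":0},{"tx":0,"ty":0,"tz":0,"roll":0}]' 85 20; python3 -c "
from h import *
print(tooldelta((.4453,-.1668,.0025)))"
```

```text
t: 24.35
tool_pos: [0.446, -0.1662, 0.0113]
tool_rot: [-0.347, -3.122, -0.0]
contact_force: [0.3, 0.6, 0.5]
opening: 0.0848
grip_force: 0.0
[ 0.5 -0.8  8.8]
```

```bash
python3 -m handwheel '[{"tx":0,"ty":-0.5,"tz":4,"roll":0},{"tx":0,"ty":0,"tz":3,"roll":0},{"tx":0,"ty":0,"tz":1.5,"roll":0},{"tx":0,"ty":0,"tz":0,"roll":0}]' 72; python3 -m handwheel '[{"tx":0,"ty":0,"tz":0,"roll":0},{"tx":0,"ty":0,"tz":0,"roll":0},{"tx":0,"ty":0,"tz":0,"roll":0},{"tx":0,"ty":0,"tz":0,"roll":0},{"tx":0,"ty":0,"tz":0,"roll":0}]' 58 20
```

```text
t: 24.68
tool_pos: [0.4461, -0.1674, 0.0033]
tool_rot: [0.349, 3.122, -0.0]
contact_force: [0.4, 0.2, -0.6]
opening: 0.072
grip_force: 0.0
t: 25.1
tool_pos: [0.4463, -0.1675, 0.0037]
tool_rot: [0.349, 3.122, -0.0]
contact_force: [-2.1, 1.3, 5.2]
opening: 0.0621
grip_force: 21.9
```

```bash
python3 -m handwheel '[{"tx":0,"ty":0,"tz":-5,"roll":0},{"tx":0,"ty":0,"tz":-15,"roll":0},{"tx":0,"ty":0,"tz":-25,"roll":0},{"tx":0,"ty":0,"tz":-25,"roll":0},{"tx":0,"ty":0,"tz":-20,"roll":0},{"tx":0,"ty":0,"tz":-10,"roll":0},{"tx":-2.5,"ty":15,"tz":0,"roll":0},{"tx":-5,"ty":30,"tz":0,"roll":0},{"tx":-5.5,"ty":34,"tz":0,"roll":0},{"tx":-5.5,"ty":34,"tz":0,"roll":0},{"tx":-5.5,"ty":34,"tz":0,"roll":0},{"tx":-5.5,"ty":34,"tz":0,"roll":0}]' && python3 -m handwheel '[{"tx":-5.5,"ty":34,"tz":0,"roll":0},{"tx":-5.5,"ty":34,"tz":0,"roll":0},{"tx":-5,"ty":30,"tz":0,"roll":0},{"tx":-3,"ty":20,"tz":0,"roll":0},{"tx":-2,"ty":10,"tz":0,"roll":0},{"tx":0,"ty":0,"tz":0,"roll":0},{"tx":0,"ty":0,"tz":0,"roll":0}]'
python3 -c "
from h import *
im,d,c=snap('wrist','w10')
print(ctrl.get_obs()['tool_pos'],tooldelta((.566,.127,.0087)))
for k in blobs(im,(50,90,30),(80,255,255),20)[:3]: 
    P=onplane(c,k,.005)[:,:2].astype(np.float32); print(cv2.boundingRect(k),cv2.minEnclosingCircle(P))
"
```

```text
t: 26.1
tool_pos: [0.5146, 0.0043, 0.1023]
tool_rot: [-0.35, -3.121, 0.0]
contact_force: [0.6, -1.1, 0.3]
opening: 0.0619
grip_force: 22.0
t: 26.68
tool_pos: [0.563, 0.1225, 0.1024]
tool_rot: [-0.348, -3.121, 0.001]
contact_force: [0.1, -0.2, 0.3]
opening: 0.062
grip_force: 22.0
[0.56287307 0.12200016 0.10245897] [-2.   5.7 93.8]
(224, 157, 85, 58) ((0.5647255182266235, 0.12675413489341736), 0.03354406729340553)
```

View pics/w10.png

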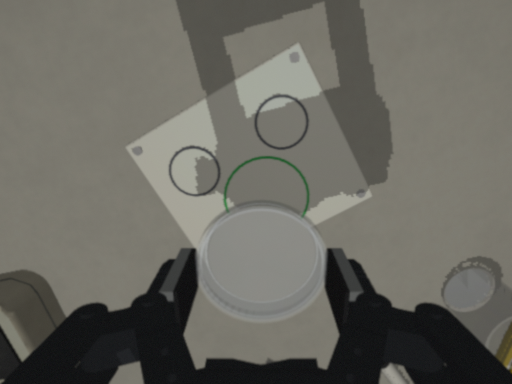

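The white dish is held level; the printed green circle fits at (0.5647, 0.1267), and both dark circles at (194,170), (282,121) are free.

```bash
python3 -m handwheel '[{"tx":-1.5,"ty":5.6,"tz":0,"roll":0},{"tx":0,"ty":0,"tz":12,"roll":0},{"tx":0,"ty":0,"tz":25,"roll":0},{"tx":0,"ty":0,"tz":25,"roll":0},{"tx":0,"ty":0,"tz":15,"roll":0},{"tx":0,"ty":0,"tz":8,"roll":0},{"tx":0,"ty":0,"tz":3,"roll":0},{"tx":0,"ty":0,"tz":0,"roll":0},{"tx":0,"ty":0,"tz":0,"roll":0}]'; python3 -m handwheel '[{"tx":0,"ty":0,"tz":1,"roll":0},{"tx":0,"ty":0,"tz":1,"roll":0},{"tx":0,"ty":0,"tz":0,"roll":0},{"tx":0,"ty":0,"tz":0,"roll":0}]'
```

```text
t: 27.48
tool_pos: [0.567, 0.1279, 0.016]
tool_rot: [0.35, 3.121, 0.0]
contact_force: [-0.7, -1.8, 0.3]
opening: 0.0623
grip_force: 22.0
t: 27.82
tool_pos: [0.5665, 0.1281, 0.0136]
tool_rot: [0.349, 3.121, 0.0]
contact_force: [-0.4, -0.2, 0.0]
opening: 0.0618
grip_force: 22.0
```

```bash
python3 -m handwheel '[{"tx":0.5,"ty":-1,"tz":1.5,"roll":0},{"tx":0,"ty":0,"tz":1.2,"roll":0},{"tx":0,"ty":0,"tz":1,"roll":0},{"tx":0,"ty":0,"tz":0,"roll":0},{"tx":0,"ty":0,"tz":0,"roll":0}]'; python3 -m handwheel '[{"tx":0,"ty":0,"tz":1,"roll":0},{"tx":0,"ty":0,"tz":0,"roll":0},{"tx":0,"ty":0,"tz":0,"roll":0}]'
```

```text
t: 28.23
tool_pos: [0.5653, 0.1272, 0.0092]
tool_rot: [-0.349, -3.122, 0.0]
contact_force: [-0.1, 0.0, -0.5]
opening: 0.0618
grip_force: 22.0
t: 28.48
tool_pos: [0.5657, 0.1272, 0.0088]
tool_rot: [0.349, 3.122, 0.0]
contact_force: [-2.8, 0.7, 2.8]
opening: 0.0619
grip_force: 22.2
```

```bash
python3 -m handwheel '[{"tx":0,"ty":0,"tz":0,"roll":0},{"tx":0,"ty":0,"tz":0,"roll":0},{"tx":0,"ty":0,"tz":0,"roll":0},{"tx":0,"ty":0,"tz":0,"roll":0},{"tx":0,"ty":0,"tz":-10,"roll":0},{"tx":0,"ty":0,"tz":-25,"roll":0},{"tx":0,"ty":0,"tz":-40,"roll":0},{"tx":0,"ty":0,"tz":-40,"roll":0},{"tx":0,"ty":0,"tz":-35,"roll":0},{"tx":0,"ty":0,"tz":0,"roll":0},{"tx":0,"ty":0,"tz":0,"roll":0}]' 85
python3 look.py w11 .565 .127 .0145 .024
python3 -c "
from h import *
print(tooldelta((.4751,-.348)))"
```

```text
t: 29.4
tool_pos: [0.5677, 0.1274, 0.1629]
tool_rot: [0.348, 3.115, 0.002]
contact_force: [0.2, 0.2, 0.2]
opening: 0.0851
grip_force: 0.0
3638 size [0.0639 0.0638 0.0053] ctr [0.5646 0.1277 0.0173] ((0.5647414922714233, 0.1275624930858612), 0.03225835785269737)
tool [0.566  0.1272 0.1599] delta [ 1.4  0.1 -0. ]
[-1.630e+01 -4.836e+02 -3.000e-01]
```

The white dish is within 1 mm of its place. Now fetch the white bottle.

```bash
python3 -m handwheel '[{"tx":-1,"ty":-20,"tz":0,"roll":0},{"tx":-1.2,"ty":-36,"tz":0,"roll":0},{"tx":-1.2,"ty":-36,"tz":0,"roll":0},{"tx":-1.2,"ty":-36,"tz":0,"roll":0},{"tx":-1.2,"ty":-36,"tz":0,"roll":0},{"tx":-1.2,"ty":-36,"tz":0,"roll":0},{"tx":-1.2,"ty":-36,"tz":0,"roll":0},{"tx":-1.2,"ty":-36,"tz":0,"roll":0},{"tx":-1.2,"ty":-36,"tz":0,"roll":0},{"tx":-1.2,"ty":-36,"tz":0,"roll":0},{"tx":-1.2,"ty":-36,"tz":0,"roll":0},{"tx":-1.2,"ty":-36,"tz":0,"roll":0}]' 58 && python3 -m handwheel '[{"tx":-1.2,"ty":-36,"tz":0,"roll":0},{"tx":-1,"ty":-24,"tz":0,"roll":0},{"tx":-1,"ty":-8,"tz":0,"roll":0},{"tx":0,"ty":0,"tz":0,"roll":0},{"tx":0,"ty":0,"tz":0,"roll":0}]'
cat > bot.py <<'E'
from h import *
im,W,c=cloud("wrist")
for n,q in (("white",(.475,-.348)),("red",(.478,-.4211))):
    m=(np.hypot(W[...,0]-q[0],W[...,1]-q[1])<.03)&(W[...,2]>.035)&(W[...,2]<.056); P=W[m]
    if len(P)>50:
        q=(P[:,0].min()+.0175,(P[:,1].min()+P[:,1].max())/2); print(n,len(P),np.ptp(P,0).round(3),np.round(q,4),tooldelta(q))
print(ctrl.get_obs()["tool_pos"])
E
python3 bot.py
```

```text
t: 30.45
tool_pos: [0.4855, -0.2824, 0.1558]
tool_rot: [-0.349, -3.118, -0.004]
contact_force: [0.3, -1.0, -0.6]
opening: 0.0578
grip_force: 0.0
t: 30.87
tool_pos: [0.4749, -0.3476, 0.1567]
tool_rot: [-0.35, -3.12, -0.004]
contact_force: [0.6, -0.1, -0.1]
opening: 0.0582
grip_force: 0.0
white 479 [0.031 0.036 0.021] [ 0.4731 -0.3454] [2.4 1.2 0. ]
red 632 [0.035 0.035 0.021] [ 0.4769 -0.42  ] [-17.7 -70.6  -0.2]
[ 0.47525122 -0.34714272  0.15707118]
```

Good; the bottle is where it was left. Descend and grip.

```bash
python3 -m handwheel '[{"tx":0,"ty":0,"tz":15,"roll":0},{"tx":0,"ty":0,"tz":25,"roll":0},{"tx":0,"ty":0,"tz":25,"roll":0},{"tx":0,"ty":0,"tz":25,"roll":0},{"tx":0,"ty":0,"tz":18,"roll":0},{"tx":0,"ty":0,"tz":11,"roll":0},{"tx":0,"ty":0,"tz":0,"roll":0},{"tx":0,"ty":0,"tz":0,"roll":0}]' 58 && python3 -m handwheel '[{"tx":0,"ty":0,"tz":0,"roll":0},{"tx":0,"ty":0,"tz":0,"roll":0},{"tx":0,"ty":0,"tz":0,"roll":0},{"tx":0,"ty":0,"tz":0,"roll":0},{"tx":0,"ty":0,"tz":0,"roll":0},{"tx":0,"ty":0,"tz":0,"roll":0}]' 25 30; python3 -c "
from h import *
print(tooldelta((.5305,.077,.16)))"
```

```text
t: 31.58
tool_pos: [0.4757, -0.3476, 0.0393]
tool_rot: [-0.347, -3.122, -0.001]
contact_force: [1.1, -0.8, -0.2]
opening: 0.0579
grip_force: 0.0
t: 32.08
tool_pos: [0.4768, -0.3494, 0.0416]
tool_rot: [0.349, 3.119, -0.002]
contact_force: [0.2, 1.6, 6.2]
opening: 0.0331
grip_force: 30.0
[  41.6  427.6 -118.9]
```

```bash
python3 -m handwheel '[{"tx":0,"ty":0,"tz":-10,"roll":0},{"tx":0,"ty":0,"tz":-25,"roll":0},{"tx":0,"ty":0,"tz":-30,"roll":0},{"tx":0,"ty":0,"tz":-30,"roll":0},{"tx":0,"ty":0,"tz":-18,"roll":0},{"tx":0,"ty":0,"tz":-5,"roll":0},{"tx":2,"ty":18,"tz":0,"roll":0},{"tx":3,"ty":30,"tz":0,"roll":0},{"tx":3.5,"ty":35,"tz":0,"roll":0},{"tx":3.5,"ty":35,"tz":0,"roll":0},{"tx":3.5,"ty":35,"tz":0,"roll":0},{"tx":3.5,"ty":35,"tz":0,"roll":0}]' && python3 -m handwheel '[{"tx":3.5,"ty":35,"tz":0,"roll":0},{"tx":3.5,"ty":35,"tz":0,"roll":0},{"tx":3.5,"ty":35,"tz":0,"roll":0},{"tx":3.5,"ty":35,"tz":0,"roll":0},{"tx":3.5,"ty":35,"tz":0,"roll":0},{"tx":3,"ty":30,"tz":0,"roll":0},{"tx":2,"ty":20,"tz":0,"roll":0},{"tx":1,"ty":10,"tz":0,"roll":0},{"tx":0,"ty":0,"tz":0,"roll":0},{"tx":0,"ty":0,"tz":0,"roll":0}]'
python3 -c "
from h import *
print(ctrl.get_obs()['tool_pos'],tooldelta((.530,.0765,.0436)))"
```

```text
t: 33.08
tool_pos: [0.4976, -0.1595, 0.1562]
tool_rot: [-0.35, -3.12, -0.001]
contact_force: [0.8, 0.2, -1.5]
opening: 0.0331
grip_force: 29.9
t: 33.92
tool_pos: [0.5271, 0.0728, 0.1567]
tool_rot: [-0.348, -3.121, 0.002]
contact_force: [-0.6, 0.6, -0.5]
opening: 0.0332
grip_force: 29.9
[0.52708848 0.07281785 0.15670766] [ -2.1   4.4 113.1]
```

```bash
python3 -m handwheel '[{"tx":-2,"ty":4,"tz":8,"roll":0},{"tx":0,"ty":0,"tz":25,"roll":0},{"tx":0,"ty":0,"tz":30,"roll":0},{"tx":0,"ty":0,"tz":25,"roll":0},{"tx":0,"ty":0,"tz":13,"roll":0},{"tx":0,"ty":0,"tz":6,"roll":0},{"tx":0,"ty":0,"tz":2,"roll":0},{"tx":0,"ty":0,"tz":0,"roll":0},{"tx":0,"ty":0,"tz":0,"roll":0}]' ; python3 -m handwheel '[{"tx":0,"ty":0,"tz":1,"roll":0},{"tx":0,"ty":0,"tz":0.5,"roll":0},{"tx":0,"ty":0,"tz":0,"roll":0},{"tx":0,"ty":0,"tz":0,"roll":0}]'
```

```text
t: 34.67
tool_pos: [0.5317, 0.0765, 0.05]
tool_rot: [0.349, 3.119, 0.0]
contact_force: [0.6, -0.4, -1.0]
opening: 0.0333
grip_force: 29.9
t: 35.0
tool_pos: [0.5307, 0.0768, 0.0474]
tool_rot: [0.349, 3.121, 0.0]
contact_force: [0.0, 0.5, -1.0]
opening: 0.0333
grip_force: 29.9
```

```bash
python3 -m handwheel '[{"tx":0,"ty":0,"tz":1.2,"roll":0},{"tx":0,"ty":0,"tz":1,"roll":0},{"tx":0,"ty":0,"tz":0.7,"roll":0},{"tx":0,"ty":0,"tz":0,"roll":0},{"tx":0,"ty":0,"tz":0,"roll":0}]' ; python3 -m handwheel '[{"tx":0,"ty":0,"tz":1,"roll":0},{"tx":0,"ty":0,"tz":0,"roll":0},{"tx":0,"ty":0,"tz":0,"roll":0}]'
```

```text
t: 35.42
tool_pos: [0.5303, 0.0767, 0.0439]
tool_rot: [-0.349, -3.122, 0.0]
contact_force: [-0.1, -0.0, -0.4]
opening: 0.033
grip_force: 29.9
t: 35.67
tool_pos: [0.5308, 0.0767, 0.0436]
tool_rot: [0.349, 3.121, -0.0]
contact_force: [-0.7, -1.5, 3.3]
opening: 0.033
grip_force: 30.3
```

```bash
python3 -m handwheel '[{"tx":0,"ty":0,"tz":0,"roll":0},{"tx":0,"ty":0,"tz":0,"roll":0},{"tx":0,"ty":0,"tz":0,"roll":0},{"tx":0,"ty":0,"tz":0,"roll":0},{"tx":0,"ty":0,"tz":-20,"roll":0},{"tx":0,"ty":0,"tz":-35,"roll":0},{"tx":0,"ty":0,"tz":-35,"roll":0},{"tx":0,"ty":0,"tz":-20,"roll":0},{"tx":0,"ty":0,"tz":-10,"roll":0}]' 58 && python3 -m handwheel '[{"tx":-3,"ty":-25,"tz":0,"roll":0},{"tx":-4.3,"ty":-36,"tz":0,"roll":0},{"tx":-4.3,"ty":-36,"tz":0,"roll":0},{"tx":-4.3,"ty":-36,"tz":0,"roll":0},{"tx":-4.3,"ty":-36,"tz":0,"roll":0},{"tx":-4.3,"ty":-36,"tz":0,"roll":0},{"tx":-4.3,"ty":-36,"tz":0,"roll":0},{"tx":-4.3,"ty":-36,"tz":0,"roll":0},{"tx":-4.3,"ty":-36,"tz":0,"roll":0},{"tx":-4.3,"ty":-36,"tz":0,"roll":0},{"tx":-4.3,"ty":-36,"tz":0,"roll":0},{"tx":-4.3,"ty":-36,"tz":0,"roll":0}]' && python3 -m handwheel '[{"tx":-4.3,"ty":-36,"tz":0,"roll":0},{"tx":-3,"ty":-25,"tz":0,"roll":0},{"tx":-1,"ty":-11,"tz":0,"roll":0},{"tx":0,"ty":0,"tz":0,"roll":0},{"tx":0,"ty":0,"tz":0,"roll":0}]'
python3 bot.py
```

```text
t: 36.42
tool_pos: [0.5323, 0.0767, 0.1672]
tool_rot: [0.348, 3.116, 0.001]
contact_force: [-0.0, 1.2, 0.4]
opening: 0.058
grip_force: 0.0
t: 37.42
tool_pos: [0.4853, -0.3463, 0.1613]
tool_rot: [-0.35, -3.12, -0.002]
contact_force: [1.2, 0.7, 0.7]
opening: 0.0576
grip_force: 0.0
t: 37.83
tool_pos: [0.4782, -0.4163, 0.1617]
tool_rot: [-0.35, -3.121, -0.003]
contact_force: [-0.6, 0.5, -0.3]
opening: 0.058
grip_force: 0.0
red 507 [0.032 0.036 0.021] [ 0.4768 -0.4207] [ 0.6 -5.3 -0. ]
[ 0.47849512 -0.4156681   0.1620374 ]
```

```bash
python3 -m handwheel '[{"tx":0.5,"ty":-5,"tz":5,"roll":0},{"tx":0,"ty":0,"tz":25,"roll":0},{"tx":0,"ty":0,"tz":30,"roll":0},{"tx":0,"ty":0,"tz":30,"roll":0},{"tx":0,"ty":0,"tz":20,"roll":0},{"tx":0,"ty":0,"tz":13,"roll":0},{"tx":0,"ty":0,"tz":0,"roll":0},{"tx":0,"ty":0,"tz":0,"roll":0}]' 58 && python3 -m handwheel '[{"tx":0,"ty":0,"tz":0,"roll":0},{"tx":0,"ty":0,"tz":0,"roll":0},{"tx":0,"ty":0,"tz":0,"roll":0},{"tx":0,"ty":0,"tz":0,"roll":0},{"tx":0,"ty":0,"tz":0,"roll":0},{"tx":0,"ty":0,"tz":0,"roll":0}]' 25 30; python3 -c "
from h import *
print(tooldelta((.5105,.1497,.16)))"
```

```text
t: 38.55
tool_pos: [0.4771, -0.4211, 0.0398]
tool_rot: [-0.348, -3.122, -0.001]
contact_force: [0.6, -1.0, -0.1]
opening: 0.0583
grip_force: 0.0
t: 39.05
tool_pos: [0.4782, -0.4229, 0.0426]
tool_rot: [0.349, 3.119, -0.003]
contact_force: [0.1, 0.7, 6.9]
opening: 0.0326
grip_force: 30.1
[  94.7  565.4 -118.7]
```

```bash
python3 -m handwheel '[{"tx":0,"ty":0,"tz":-10,"roll":0},{"tx":0,"ty":0,"tz":-25,"roll":0},{"tx":0,"ty":0,"tz":-30,"roll":0},{"tx":0,"ty":0,"tz":-30,"roll":0},{"tx":0,"ty":0,"tz":-25,"roll":0},{"tx":0,"ty":0,"tz":-12,"roll":0},{"tx":3,"ty":18,"tz":0,"roll":0},{"tx":5,"ty":30,"tz":0,"roll":0},{"tx":6,"ty":36,"tz":0,"roll":0},{"tx":6,"ty":36,"tz":0,"roll":0},{"tx":6,"ty":36,"tz":0,"roll":0},{"tx":6,"ty":36,"tz":0,"roll":0}]' && python3 -m handwheel '[{"tx":6,"ty":36,"tz":0,"roll":0},{"tx":6,"ty":36,"tz":0,"roll":0},{"tx":6,"ty":36,"tz":0,"roll":0},{"tx":6,"ty":36,"tz":0,"roll":0},{"tx":6,"ty":36,"tz":0,"roll":0},{"tx":6,"ty":36,"tz":0,"roll":0},{"tx":6,"ty":36,"tz":0,"roll":0},{"tx":6,"ty":36,"tz":0,"roll":0},{"tx":5,"ty":35,"tz":0,"roll":0},{"tx":5,"ty":30,"tz":0,"roll":0},{"tx":3,"ty":18,"tz":0,"roll":0},{"tx":0,"ty":0,"tz":0,"roll":0}]'
python3 -c "
from h import *
snap('wrist','w12')
print(ctrl.get_obs()['tool_pos'],tooldelta((.5105,.1497,.0446)))"
```

```text
t: 40.05
tool_pos: [0.4875, -0.2258, 0.1713]
tool_rot: [-0.35, -3.121, -0.001]
contact_force: [1.2, -0.3, 0.1]
opening: 0.033
grip_force: 30.0
t: 41.05
tool_pos: [0.5099, 0.1507, 0.1714]
tool_rot: [-0.343, -3.122, -0.001]
contact_force: [-0.2, -0.4, -0.2]
opening: 0.0329
grip_force: 30.0
[0.51000979 0.14905472 0.17129826] [ -0.5   0.8 126.7]
```

View pics/w12.png

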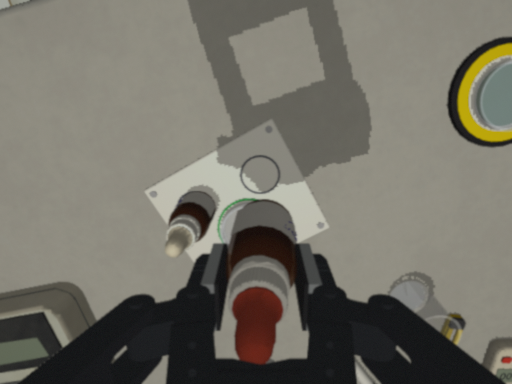

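The white bottle stands upright on its circle (200,200), and the red one's circle (260,174) is free. Lower the red bottle.

```bash
python3 -m handwheel '[{"tx":-0.5,"ty":0.5,"tz":10,"roll":0},{"tx":0,"ty":0,"tz":25,"roll":0},{"tx":0,"ty":0,"tz":30,"roll":0},{"tx":0,"ty":0,"tz":28,"roll":0},{"tx":0,"ty":0,"tz":18,"roll":0},{"tx":0,"ty":0,"tz":8,"roll":0},{"tx":0,"ty":0,"tz":3,"roll":0},{"tx":0,"ty":0,"tz":0,"roll":0},{"tx":0,"ty":0,"tz":0,"roll":0}]' ; python3 -m handwheel '[{"tx":0,"ty":0,"tz":1,"roll":0},{"tx":0,"ty":0,"tz":0.5,"roll":0},{"tx":0,"ty":0,"tz":0,"roll":0},{"tx":0,"ty":0,"tz":0,"roll":0}]'
```

```text
t: 41.85
tool_pos: [0.5124, 0.1478, 0.0513]
tool_rot: [0.35, 3.12, 0.001]
contact_force: [0.1, -0.1, -1.0]
opening: 0.0328
grip_force: 30.0
t: 42.18
tool_pos: [0.5117, 0.1483, 0.0492]
tool_rot: [0.349, 3.121, 0.0]
contact_force: [-0.6, 0.4, -0.9]
opening: 0.0332
grip_force: 30.0
```

```bash
python3 -m handwheel '[{"tx":1,"ty":1.5,"tz":1.2,"roll":0},{"tx":0,"ty":0,"tz":1,"roll":0},{"tx":0,"ty":0,"tz":1,"roll":0},{"tx":0,"ty":0,"tz":0.8,"roll":0},{"tx":0,"ty":0,"tz":0,"roll":0},{"tx":0,"ty":0,"tz":0,"roll":0}]' ; python3 -m handwheel '[{"tx":0,"ty":0,"tz":0.8,"roll":0},{"tx":0,"ty":0,"tz":0,"roll":0},{"tx":0,"ty":0,"tz":0,"roll":0}]'
```

```text
t: 42.68
tool_pos: [0.5108, 0.1499, 0.0447]
tool_rot: [0.349, 3.122, 0.0]
contact_force: [-0.4, 0.6, 1.7]
opening: 0.0329
grip_force: 30.2
t: 42.93
tool_pos: [0.5112, 0.1499, 0.0447]
tool_rot: [0.349, 3.121, 0.0]
contact_force: [-2.5, -0.0, 4.9]
opening: 0.0328
grip_force: 30.5
```

```bash
python3 -m handwheel '[{"tx":0,"ty":0,"tz":0,"roll":0},{"tx":0,"ty":0,"tz":0,"roll":0},{"tx":0,"ty":0,"tz":0,"roll":0},{"tx":0,"ty":0,"tz":0,"roll":0},{"tx":0,"ty":0,"tz":-20,"roll":0},{"tx":0,"ty":0,"tz":-35,"roll":0},{"tx":0,"ty":0,"tz":-35,"roll":0},{"tx":0,"ty":0,"tz":-30,"roll":0},{"tx":0,"ty":0,"tz":-25,"roll":0},{"tx":20,"ty":0,"tz":-20,"roll":0},{"tx":20,"ty":0,"tz":-10,"roll":0},{"tx":0,"ty":0,"tz":0,"roll":0}]' 58
python3 - <<'E'
from h import *
im,W,c=cloud("wrist","w13")
for n,q in (("red",(.511,.15)),("white",(.53,.079))):
    m=(np.hypot(W[...,0]-q[0],W[...,1]-q[1])<.03)&(W[...,2]>.04)&(W[...,2]<.06); P=W[m]
    print(n,len(P),np.round((P[:,0].min()+.0175,(P[:,1].min()+P[:,1].max())/2),4))
m=(np.hypot(W[...,0]-.5646,W[...,1]-.127)<.045)&(W[...,2]>.0145)&(W[...,2]<.023); P=W[m]; print("dish",((P.max(0)+P.min(0))/2).round(4))
print(ctrl.get_obs()["tool_pos"])
E
```

```text
t: 43.93
tool_pos: [0.4712, 0.1596, 0.222]
tool_rot: [0.347, 3.118, 0.003]
contact_force: [-0.2, 0.2, -0.2]
opening: 0.0577
grip_force: 0.0
red 433 [0.5098 0.152 ]
white 436 [0.5272 0.0819]
dish [0.5639 0.1276 0.0187]
[0.47164269 0.15915506 0.22035447]
```

View pics/w13.png

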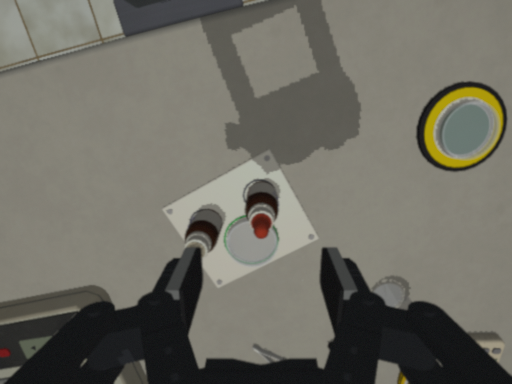

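Both bottles are upright on their circles (within about 3 mm of the start), the white dish is on the green circle, and the green dish is on the pad. I'm handing in.

```bash
python3 -c "
from station import ctrl
print(ctrl.finish_job())"
```

```text
the job is handed in; nothing more can be done
None
```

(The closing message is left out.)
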